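# Park the index plunger of the round index table

### The job

Unlock the round index table so that its disc can be turned: pull its sprung plunger straight up by the black grip, twist it clockwise (seen from above) by a little less than a quarter turn until it is over the rest notch, and let it drop in so that it stays retracted. Leave the identical plunger on the straight length stop locked down where it is.

Things in the scene. Friction and masses are not known exactly. Their poses are not given: they have to be found in the camera images.
- index_grip (a point): Centre of the grip to pull: black upright blade, 40 (own x) x 14 (own y, squeeze this) x 36 mm tall, top 20 mm above this point, which is on the vertical plunger axis, 105 mm over the bench when locked. It sits over the rim of the index table, a drilled disc 170 mm across on a plywood foot. A 44 mm steel collar's top is 28 mm below; nothing near is higher. The point moves and turns with the grip.
- index_plunger (a joint): Pull-up of that plunger, m: 0 locked down, 0.032 hard stop. Spring and weight pull down 5 N at 0, 10 N at 0.026. Its cross pin (along the blade, 42 mm) sits in the collar's deep slot at 0 and cannot turn; above 0.020 it clears the collar and turns freely, so 0.024 to 0.028 is a good pull. In the rest notch it reads 0.0135; stranded on the collar's rim 0.0195.
- index_turn (a joint): Twist of that plunger, rad, growing clockwise seen from above: about 0 locked (play 0.05), 1.22 (70 degrees) at the middle of the rest notch, end stop 1.40. The notch is 6 mm deep and wide: it takes the pin from about 1.03 to the end stop; let go there, the spring draws the pin in and holds it.
- stop_grip (a point): Centre of the grip of the other plunger, same shape, size and height, on the length stop: a straight drilled aluminium rail 260 mm long on a plywood foot 270 x 100 mm, with a grey carriage. Leave it locked down.

How it is judged (in metres and radians):
On the way:
1. the index table's plunger is pulled up clear of the collar (value of joint index_plunger above 0.0195 m), for 0.1 s.
At the end, for the whole second after the job is handed in: The index table's plunger sits by itself in its rest notch, 9 to 16.5 mm up and twisted at least 50 degrees clockwise, at rest, and the length stop's plunger is still locked down (within 6 mm) (value of joint index_plunger between 0.009 and 0.0165 m and value of joint index_turn above 0.87 rad and velocity of joint index_plunger between -0.01 and 0.01 m/s and distance of stop_grip from where it was at the start of the episode below 0.006 m); the robot touches nothing.
It fails at once if the length stop's plunger is pulled up by more than 10 mm (distance of stop_grip from where it was at the start of the episode above 0.01 m).
It also fails if it takes over 35 s, if anything falls off the work surface, if the arm or the gripper's body presses on something with over 40 N, if the wrist force passes 120 N, or if a joint passes its speed limit or range.

### The arm

A 6-joint arm with a two-finger parallel gripper is mounted at the origin on the work surface. World frame = base frame: x ahead of the robot, y to its left, z up, the work surface at z = 0. Lengths are in m, angles in degrees, forces in N, time in s.
With the tool pointing down it reaches from about 0.375 to 0.825 m from the base axis. Payload 5.5 kg.
Tool frame: the origin (TCP) lies midway between the tips of the shut fingers; the grasp point (between the pads) lies 19 mm behind it; x points along the fingers, y is the direction in which the jaws open and shut, and the axes are right-handed (so a half turn about x gives the same grasp; the last joint's range is limited). The gripper opens to 85 mm and grips with 20 to 120 N. Pads are 22 mm wide; open, the fingers measure 114 mm over their backs; the gripper's body (76 mm by 85 mm) begins 54 mm behind the grasp point. The pads swing forward as they close: fully open they stand 13 mm farther back than shut.
Start: joints at [-67.437, 17.962, -2.699, 69.339, 0, 90], TCP at [0.23, -0.554, 0.231] pointing down, gripper open.
Joint ranges: [-152.73, 152.73], [-39.44, 99.34], [-58.76, 71.6], [-118.89, 123.64], [-81.53, 83.1], [-180, 180]. Speed limits (degrees/s): [136.94, 136.94, 172.46, 180, 180, 180].

### API

Orientations are given as a 3x3 rotation matrix whose columns are the frame's x, y, z axes.
In Python, from workcell import * gives the robot as it stands. Calls block until the motion is done:
- reach(position, orientation): joint-space move of the TCP to a pose.
- servo_line(position, rot=None, max_speed=0.15): straight line of the TCP; rot=None keeps the orientation; max_speed is the mean speed in m/s.
- set_joints(angles): joint-space move.
- grip(opening): finger opening in m; the grip force is fixed at half the most; returns when the fingers have stopped.
- hold(seconds).
- solve_ik(position, orientation): joint angles nearest the present ones, or None.
- grab_frame(name): name is "side" or "top" or "wrist"; returns the picture (480x640x3 uint8, red, green, blue); there is no depth.
- camera_info(name): a dict with "fx", "fy", "cx", "cy" (pixels), "world_from_camera" (4x4, takes a point from camera to world coordinates); the wrist camera has in their place "mount" (4x4, takes a point from camera to tool coordinates, whose origin is the TCP and whose axes are the tool frame's). Camera axes: x right, y up, looking along -z (the intrinsics and any distortion apply to the point x, -y, -z); pixel columns grow to the right and rows downward; lengths in m; the calibration is good to about 2 mm. A picture is of the moment at which its call begins: read the wrist's pose just before it. camera_info takes no time and is no camera call.
A pose or a line that the arm cannot do raises PlanningError and nothing moves.
- finish_job(): hands the job in, once; it reports no verdict.
Readings, each from a call of its own:
- current_clock(): time.
- current_joints(): joint angles.
- current_qd(): joint speeds.
- current_effort(): joint torques, N m.
- current_ee_pos(): TCP position.
- current_orientation(): TCP orientation.
- current_ft_force(): force on the tool from outside, world axes, zero at the start.
- current_ft_torque(): the same for the moment, N m.
- current_finger_gap(): finger opening in m.
Only numpy, scipy, OpenCV 4.12 (cv2) and the standard library are available. Lean on these libraries where they do the work, as an engineer would, in place of code of your own. Each camera call takes 0.05 s, during which the arm holds its last target.

## Working session

There is one attempt and no reset: what is moved stays moved. The work goes in short steps, each a Python script; the robot and the scene stay as the last script left them, time stands still between calls to the robot, and variables do not carry over. Pictures are saved under pics/ and viewed, and the job is handed in when it is done.

```bash
mkdir -p pics
python3 - <<'E'
from workcell import *
import cv2
for n in ["top","side","wrist"]:
    im=grab_frame(n); cv2.imwrite(f"pics/{n}0.png",im[:,:,::-1]); print(n,camera_info(n))
print(current_clock(),current_ft_force(),current_ee_pos())
E
```

```text
top {'fx': 448.5343862518496, 'fy': 448.5343862518496, 'cx': 319.31253578879506, 'cy': 240.39870250729408, 'world_from_camera': array([[-0.02417499,  0.99844697, -0.05019186,  0.47542581],
       [-0.99967584, -0.02454482, -0.00676499, -0.00534287],
       [-0.00798643,  0.05001204,  0.99871668,  0.93652191],
       [ 0.        ,  0.        ,  0.        ,  1.        ]])}
side {'fx': 612.3491125000676, 'fy': 612.3491125000676, 'cx': 323.79809534923584, 'cy': 232.4892595564723, 'world_from_camera': array([[-0.96820985,  0.14627513, -0.20291198,  0.32784185],
       [-0.25013666, -0.56242834,  0.78810279,  0.7319704 ],
       [ 0.00115639,  0.81380461,  0.58113743,  0.65492463],
       [ 0.        ,  0.        ,  0.        ,  1.        ]])}
wrist {'fx': 357.8615908190592, 'fy': 357.8615908190592, 'cx': 325.3809272314836, 'cy': 231.57708416531773, 'mount': array([[-5.47754540e-04,  2.62050056e-01, -9.65054127e-01,
        -1.42764794e-01],
       [ 9.99998852e-01, -1.21981393e-03, -8.98816135e-04,
         2.35603823e-04],
       [-1.41272129e-03, -9.65053512e-01, -2.62049087e-01,
        -6.58403542e-02],
       [ 0.00000000e+00,  0.00000000e+00,  0.00000000e+00,
         1.00000000e+00]])}
0.15 [-0.06959914  0.4158049  -0.07494333] [ 0.23004319 -0.55366389  0.23063252]
```

View pics/top0.png

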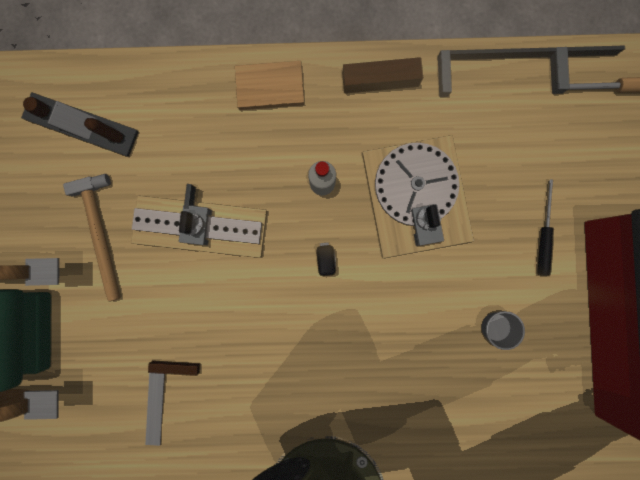

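View pics/side0.png

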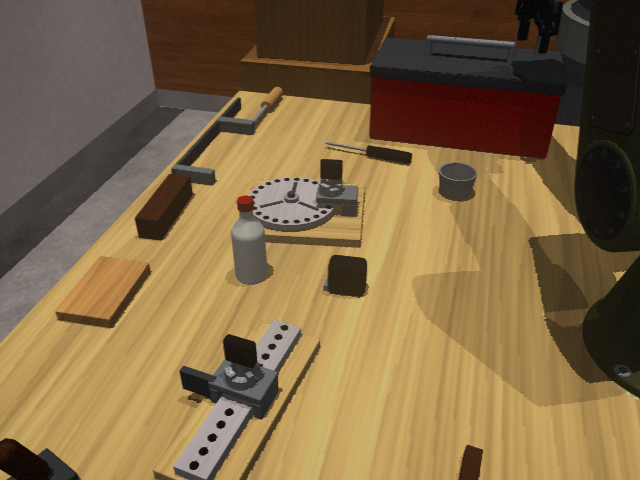

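The index table is the drilled disc at top px (418,183), with its black grip near (432,216); in the side view the grip is near (331,169). The length stop is at the left (top (190,222)). I'll measure the index grip in both views next.

```bash
cat > h.py <<'E'
import numpy as np, cv2
def ray(info,u,v,T=None):
    T=info["world_from_camera"] if T is None else T
    d=np.array([(u-info["cx"])/info["fx"],-(v-info["cy"])/info["fy"],-1.0])
    d=T[:3,:3]@d; return T[:3,3],d/np.linalg.norm(d)
def onz(info,u,v,z,T=None):
    o,d=ray(info,u,v,T); return o+d*(z-o[2])/d[2]
def tri(rs):
    A=0;b=0
    for o,d in rs:
        P=np.eye(3)-np.outer(d,d);A=A+P;b=b+P@o
    p=np.linalg.solve(A,b); return p,[np.linalg.norm((np.eye(3)-np.outer(d,d))@(p-o)) for o,d in rs]
E
python3 - <<'E'
import cv2,numpy as np
from h import *
a=cv2.imread("pics/top0.png")[190:260,390:480]; b=cv2.imread("pics/side0.png")[145:225,290:380]
a=cv2.resize(a,None,fx=4.4,fy=4.4,interpolation=cv2.INTER_NEAREST);b=cv2.resize(b,None,fx=4.4,fy=4.4,interpolation=cv2.INTER_NEAREST)
h=max(a.shape[0],b.shape[0]);c=np.zeros((h,a.shape[1]+b.shape[1],3),np.uint8);c[:a.shape[0],:a.shape[1]]=a;c[:b.shape[0],a.shape[1]:]=b
cv2.imwrite("pics/crop0.png",c);print(c.shape)
for n,(r0,r1,c0,c1) in dict(top=(195,240,410,450),side=(150,190,310,350)).items():
    im=cv2.imread(f"pics/{n}0.png"); m=np.zeros(im.shape[:2],np.uint8); m[r0:r1,c0:c1]=(im[r0:r1,c0:c1].max(2)<50)
    k,l,s,ce=cv2.connectedComponentsWithStats(m)
    for i in range(1,k):
        if s[i,4]>20: print(n,s[i],ce[i],cv2.minAreaRect(np.argwhere(l==i)[:,::-1].astype(np.float32)))
E
```

```text
(352, 792, 3)
top [425 205  15  23 252] [431.92460317 216.28571429] ((431.19232177734375, 216.46151733398438), (22.16111946105957, 13.139780044555664), 78.69007110595703)
side [321 160  21  20 391] [331.10997442 169.20971867] ((331.0, 169.5), (19.0, 20.0), 90.0)
```

View pics/crop0.png

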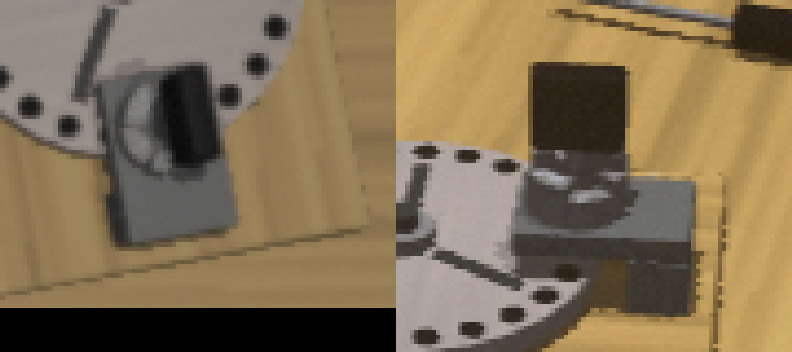

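The crop shows the blade's long side nearly vertical in the top view (about 7° off), with a square face in the side view. Triangulating now, then I'll move the wrist camera over it.

Run:
```python
from workcell import *
from h import *
t,s=camera_info("top"),camera_info("side")
p,r=tri([ray(t,431.9,216.3),ray(s,331.1,169.2)]);print(p,r)
print(onz(t,431.9,216.3,.107),onz(s,331,169.3,.105))
# disc centre, foot
print(onz(t,418,183,.05))
# blade dir from crop: top-face ends (px)
f=lambda u,v:(390+u/4.4,190+v/4.4)
a,b=onz(t,*f(190,67),.125),onz(t,*f(206,160),.125);print(a,b,np.linalg.norm(a-b),np.degrees(np.arctan2(*(a-b)[[1,0]])))
print(current_orientation().round(3))
for ang in (7,187,97,-83):
    from math import cos,sin,radians as R
    # y tool = perpendicular to blade: angle ang+90
    y=np.array([-sin(R(ang)),cos(R(ang)),0]);x=np.array([0,0,-1.]);z=np.cross(x,y)
    print(ang,solve_ik([p[0],p[1],.2],np.c_[x,y,z]),solve_ik([p[0],p[1],.086],np.c_[x,y,z]))
```

```text
[ 0.55698788 -0.21025509  0.10347274] [np.float64(4.464267369233087e-05), np.float64(4.464267369254594e-05)]
[ 0.55668612 -0.20937851  0.107     ] [ 0.5563963  -0.20725337  0.105     ]
[ 0.6293905  -0.19826455  0.05      ]
[ 0.57502948 -0.20801284  0.125     ] [ 0.53641796 -0.21316439  0.125     ] 0.03895367066547026 7.599525231289058
[[-0.001  0.384 -0.923]
 [ 0.001 -0.923 -0.384]
 [-1.    -0.001  0.   ]]
7 [-20.68081632  18.23243492  -6.44247318  65.3250919    0.
 -27.68081632] [-20.68081632  22.875101   -15.51135692  51.61354208   0.
 -27.68081632]
187 [-20.68081632  18.23243492  -6.44247318  65.3250919    0.
 152.31918368] [-20.68081632  22.875101   -15.51135692  51.61354208   0.
 152.31918368]
97 [ -20.68081632   18.23243492   -6.44247318   65.3250919     0.
 -117.68081632] [ -20.68081632   22.875101    -15.51135692   51.61354208    0.
 -117.68081632]
-83 [-20.68081632  18.23243492  -6.44247318  65.3250919    0.
  62.31918368] [-20.68081632  22.875101   -15.51135692  51.61354208   0.
  62.31918368]
```

Triangulated height is 0.1035 m (expected 0.105), blade length is 39 mm (expected 40) and yaw is about 7.6°. A clockwise twist takes q6 from -28° to about +44°, which is inside its range. Moving to hover and checking with the wrist camera.

```bash
cat >> h.py <<'E'
def down(ang):
    c,s=np.cos(np.radians(ang)),np.sin(np.radians(ang))
    y=np.array([-s,c,0]);x=np.array([0,0,-1.]);return np.c_[x,y,np.cross(x,y)]
def wristT(info,p,R):
    T=np.eye(4);T[:3,:3]=R;T[:3,3]=p;return T@info["mount"]
E
python3 - <<'E'
from workcell import *
from h import *
reach([.557,-.2095,.215],down(7.5))
p,R=current_ee_pos(),current_orientation()
im=grab_frame("wrist");cv2.imwrite("pics/w1.png",im[:,:,::-1]);np.savez("w1.npz",p=p,R=R)
print(p,R.round(3),current_clock(),current_ft_force())
E
```

```text
[ 0.5567845  -0.21007249  0.215008  ] [[-0.    -0.129  0.992]
 [-0.     0.992  0.129]
 [-1.    -0.    -0.   ]] 1.9917 [ 0.45853797 -0.33358412  0.83706424]
```

View pics/w1.png

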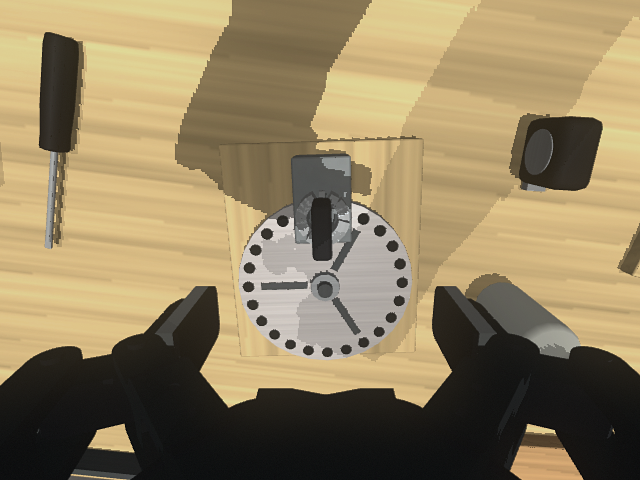

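The wrist view shows the blade upright at u≈321, rows ≈198–261, aligned with the jaws' mid-plane. Measuring its mask.

Run:
```python
from workcell import *
from h import *
im=cv2.imread("pics/w1.png");d=np.load("w1.npz");w=camera_info("wrist");T=wristT(w,d["p"],d["R"])
m=np.zeros(im.shape[:2],np.uint8);m[190:268,304:342]=im[190:268,304:342].max(2)<50
k,l,s,c=cv2.connectedComponentsWithStats(m);i=1+s[1:,4].argmax();print(s[i],c[i])
rows={v:(np.where(l[v]==i)[0].min(),np.where(l[v]==i)[0].max()) for v in range(196,264,6) if (l[v]==i).any()};print(rows)
vs=np.arange(s[i,1]+4,s[i,1]+s[i,3]-4);mid=[np.where(l[v]==i)[0].mean() for v in vs]
k1,k0=np.polyfit(vs,mid,1)
P=[onz(w,k1*v+k0,v,.125,T) for v in (vs[0],vs[-1])];dd=P[0]-P[1];print(P,np.degrees(np.arctan2(-dd[1],-dd[0])))
# bottom extent end of the mask = far end (v max): top edge at .125
print(onz(w,k1*s[i,1]+k0,s[i,1],.125,T), onz(w,*[k1*(s[i,1]+s[i,3])+k0,s[i,1]+s[i,3]],.125,T))
crop=cv2.resize(im[140:280,250:400],None,fx=4,fy=4,interpolation=cv2.INTER_NEAREST);cv2.imwrite("pics/w1c.png",crop)
```

```text
[ 311  198   21   63 1172] [321.10921502 228.04948805]
{202: (np.int64(312), np.int64(330)), 208: (np.int64(311), np.int64(331)), 214: (np.int64(311), np.int64(330)), 220: (np.int64(311), np.int64(330)), 226: (np.int64(311), np.int64(331)), 232: (np.int64(312), np.int64(331)), 238: (np.int64(312), np.int64(330)), 244: (np.int64(313), np.int64(330)), 250: (np.int64(313), np.int64(330)), 256: (np.int64(313), np.int64(330))}
[array([ 0.53393519, -0.21667249,  0.125     ]), array([ 0.57112023, -0.21117399,  0.125     ])] 8.411285898662378
[ 0.53129894 -0.2170623   0.125     ] [ 0.57472093 -0.21064156  0.125     ]
```

View pics/w1c.png

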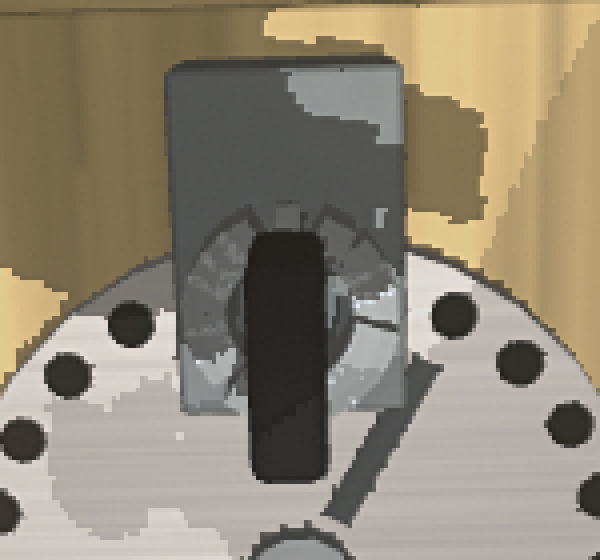

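Estimates agree within about 2–3 mm: (0.557,-0.210) from the fixed cameras, (0.555,-0.213) from the wrist, yaw 7.6° and 8.4°. I'll use (0.556,-0.2115) and 8°, then descend, grip and read forces.

Run:
```python
from workcell import *
from h import *
R=down(8)
servo_line([.556,-.2115,.215],R)
servo_line([.556,-.2115,.088],R,max_speed=.08)
print(current_ee_pos(),current_ft_force(),current_ft_torque())
g=grip(0.0)
hold(.2)
print(g,current_finger_gap(),current_ee_pos(),current_ft_force(),current_ft_torque(),current_clock())
im=grab_frame("wrist");cv2.imwrite("pics/w2.png",im[:,:,::-1])
```

```text
[ 0.556418   -0.21163797  0.08855019] [-0.51477436  0.59104342 -0.44505882] [ 0.01142768 -0.00370237  0.04128213]
False 0.013193197866889437 [ 0.55612146 -0.21287864  0.08828858] [-0.88787704 -4.28369074 -0.54985831] [-0.78047928  0.12906138  0.02691662] 4.825
```

View pics/w2.png

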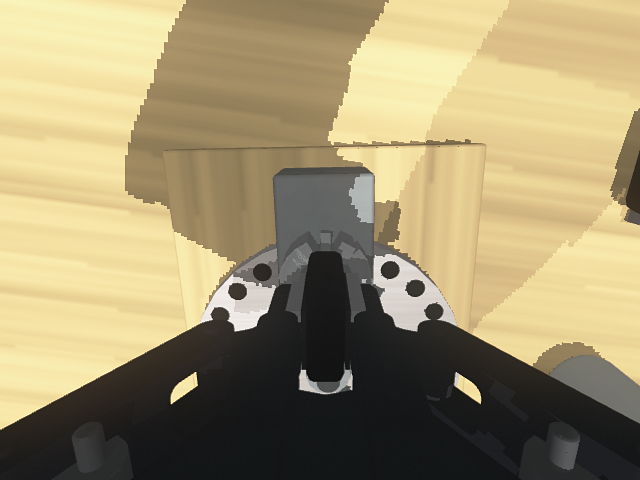

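The grip holds: the gap is 13.2 mm on a 14 mm blade, and the picture shows the blade between the pads at (325,315). A −4 N side force means the true axis is about 1 mm further in −y, so I'll shift there and pull up.

Run:
```python
from workcell import *
from h import *
R=down(8)
servo_line([.556,-.2128,.088],R,max_speed=.05);hold(.1)
print(current_ee_pos(),current_ft_force(),current_ft_torque())
servo_line([.556,-.2128,.1145],R,max_speed=.04);hold(.3)
print(current_ee_pos(),current_ft_force(),current_ft_torque(),current_finger_gap(),current_clock())
im=grab_frame("wrist");cv2.imwrite("pics/w3.png",im[:,:,::-1])
im=grab_frame("side");cv2.imwrite("pics/s3.png",cv2.resize(im[120:240,260:420],None,fx=4,fy=4)[:,:,::-1])
```

```text
[ 0.55611907 -0.21293966  0.08825976] [-0.77846485 -1.84664326  3.61285103] [-0.17741353  0.28627004 -0.05313398]
[ 0.55603099 -0.212929    0.11372098] [  4.80596048  -4.7837089  -10.17252648] [-0.76920123 -0.91854573 -0.06343032] 0.012864050488749773 6.3417
```

View pics/s3.png

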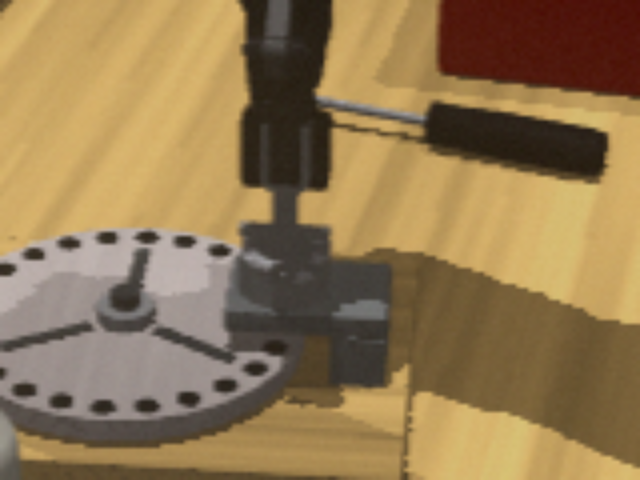

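View pics/w3.png

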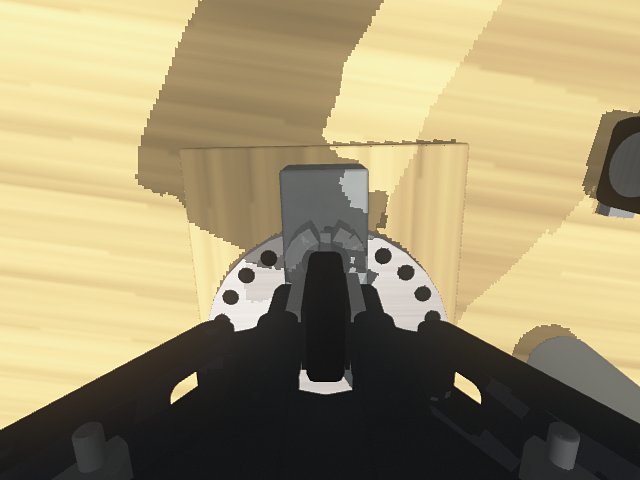

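The pull worked: up 25.4 mm with a 10.2 N downward load, as expected. The pictures show the blade unslipped in the pads and the bare rod above the collar. Now the twist clockwise in steps.

Run:
```python
from workcell import *
from h import *
for a in (-10,-28,-46,-62):
    servo_line([.5563,-.2132,.1145],down(a),max_speed=.05)
    R=current_orientation();print(a,np.degrees(np.arctan2(-R[0,1],R[1,1])).round(2),current_ee_pos(),current_ft_force().round(1),current_ft_torque().round(2),current_clock())
hold(.2)
im=grab_frame("wrist");cv2.imwrite("pics/w4.png",im[:,:,::-1])
print(current_joints(),current_ft_force().round(1),current_ft_torque().round(2),current_clock())
```

```text
-10 -9.85 [ 0.55606502 -0.21266363  0.11379362] [ 4.5 -1.7 -9.8] [-0.08 -0.87 -0.03] 6.9083
-28 -27.78 [ 0.5562271  -0.21240092  0.11422521] [  3.3   1.3 -10.3] [ 0.38 -0.95 -0.06] 7.375
-46 -45.83 [ 0.55641935 -0.21217501  0.11435234] [  3.4   1.6 -10.7] [ 0.59 -1.11  0.  ] 7.8417
-62 -61.83 [ 0.55666087 -0.21203006  0.11441411] [  4.6   2.1 -11.2] [ 0.71 -1.22 -0.01] 8.275
[-20.92529083  21.49728038 -13.48792723  55.02571547   0.13503442
  40.89080547] [ 4.6  2.9 -9.5] [ 0.67 -1.15 -0.01] 8.525
```

View pics/w4.png

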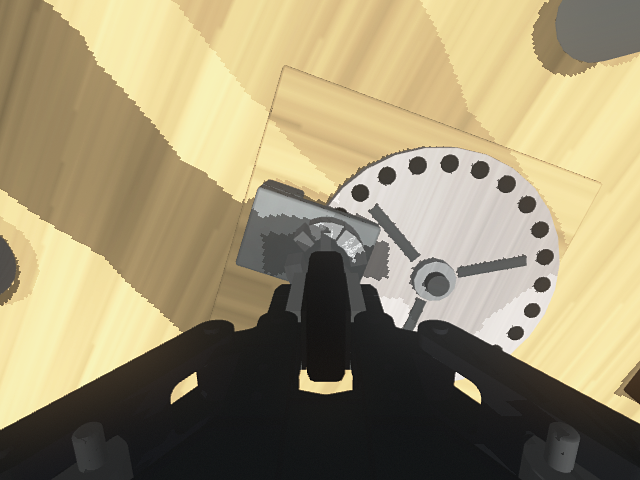

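The blade turned with the jaws: the table appears rotated 70° in the wrist image, with almost no twist moment. Now lowering into the notch and checking the load before letting go.

Run:
```python
from workcell import *
from h import *
R=down(-62)
for z in (.1075,.1035,.1005):
    servo_line([.5563,-.2128,z],R,max_speed=.04);hold(.15)
    print(current_ee_pos(),current_ft_force().round(1),current_ft_torque().round(2),current_clock())
```

```text
[ 0.55668469 -0.21205023  0.10724929] [ 5.4  3.4 -9.6] [ 0.73 -1.14  0.  ] 9.0
[ 0.55667952 -0.21205209  0.10314489] [ 4.4  4.2 -7.8] [ 0.85 -1.11  0.01] 9.4
[ 0.55672    -0.2120892   0.10172675] [0.9 5.7 3.5] [ 1.16 -0.2   0.  ] 9.8
```

It seated: the downward load reversed at 0.1017, which is 13.5 mm above locked and matches the notch value. Releasing, retreating and looking again.

Run:
```python
from workcell import *
from h import *
R=down(-62)
servo_line([.5565,-.2123,.1018],R,max_speed=.03)
print(current_ft_force().round(1))
grip(.05);hold(.1);print(current_finger_gap(),current_ft_force().round(1))
servo_line([.5565,-.2123,.24],R,max_speed=.1);hold(.2)
p,Rr=current_ee_pos(),current_orientation()
im=grab_frame("wrist");cv2.imwrite("pics/w5.png",im[:,:,::-1]);np.savez("w5.npz",p=p,R=Rr)
for n in("top","side"): cv2.imwrite(f"pics/{n}5.png",grab_frame(n)[:,:,::-1])
print(p,current_clock(),current_ft_force().round(1))
```

```text
[ 3.8  2.4 -3.9]
0.050034286602930134 [0.1 0.4 1. ]
[ 0.55626834 -0.21222678  0.2395172 ] 12.475 [ 0.9  0.2 -0. ]
```

View pics/w5.png

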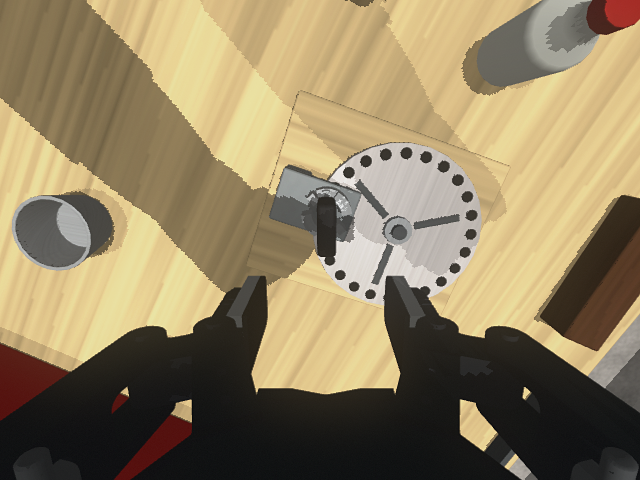

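View pics/side5.png

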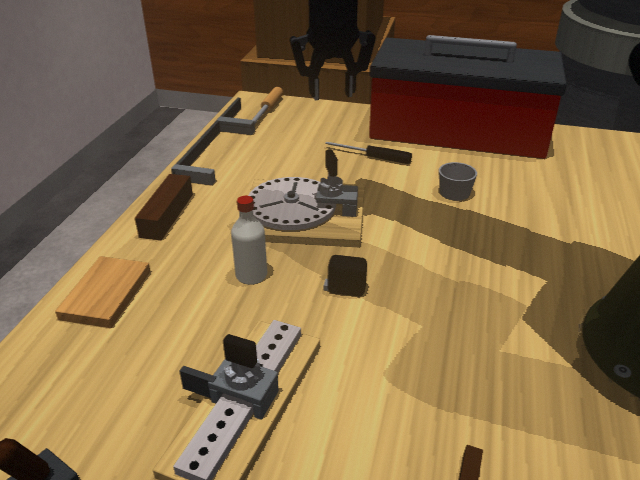

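The wrist view shows the blade at (326,225), still aligned with the −62° tool. In the side view it stands thin side on, raised, at (331,162). The stop grip at (240,350) looks unchanged. One numeric check before handing in.

Run:
```python
from workcell import *
from h import *
def blob(f,r0,r1,c0,c1,th=50):
    im=cv2.imread(f);m=np.zeros(im.shape[:2],np.uint8);m[r0:r1,c0:c1]=im[r0:r1,c0:c1].max(2)<th
    k,l,s,c=cv2.connectedComponentsWithStats(m);i=1+s[1:,4].argmax();return s[i],c[i],l==i
w=camera_info("wrist");d=np.load("w5.npz");T=wristT(w,d["p"],d["R"]);S=camera_info("side")
s5,c5,_=blob("pics/side5.png",143,182,315,346);sw,cw,mk=blob("pics/w5.png",190,262,305,345);print(s5,c5,sw,cw)
print("tri",tri([ray(S,*c5),ray(w,*cw,T)]))
# height of the side blob's centre near the known axis xy
o,dd=ray(S,*c5);t=np.dot((np.array([.5563,-.2122])-o[:2]),dd[:2])/np.dot(dd[:2],dd[:2]);o1,d1=ray(S,331.1,169.2);t1=np.dot((np.array([.5563,-.2122])-o1[:2]),d1[:2])/np.dot(d1[:2],d1[:2])
print("z now",(o+t*dd)[2],"z before",(o1+t1*d1)[2])
vs=np.arange(sw[1]+5,sw[1]+sw[3]-5);k1,k0=np.polyfit(vs,[np.where(mk[v])[0].mean() for v in vs],1)
a,b=[onz(w,k1*v+k0,v,.1385,T) for v in(vs[0],vs[-1])];print("yaw",np.degrees(np.arctan2(*(b-a)[[1,0]])))
A=cv2.imread("pics/side0.png").astype(int);B=cv2.imread("pics/side5.png").astype(int)
print("stop diff",abs(A-B)[325:420,175:285].max(2).mean())
```

```text
[326 150  11  27 220] [331.33181818 162.86363636] [317 197  19  60 797] [325.57967378 230.1944793 ]
tri (array([ 0.55874788, -0.21792131,  0.11218079]), [np.float64(0.00025867362803026566), np.float64(0.0002586736280303996)])
z now 0.11556223963200107 z before 0.10248784736218941
yaw -58.78488266921832
stop diff 5.999043062200957
```

The grip rose 13.1 mm (notch 13.5) and turned about 67–70°. The difference around the stop is probably lighting; I'll confirm with its blob, then hand in.

Run:
```python
from workcell import *
from h import *
for f in("pics/side0.png","pics/side5.png"):
    im=cv2.imread(f)[330:372,220:262].max(2);m=(im<50).astype(np.uint8);k,l,s,c=cv2.connectedComponentsWithStats(m);i=1+s[1:,4].argmax();print(s[i],c[i])
finish_job();print(current_clock())
```

```text
[  4   5  33  37 889] [20.22497188 22.1799775 ]
[  4   5  33  34 833] [20.12004802 21.15846339]
the job is handed in; nothing more can be done
the job is handed in; nothing more can be done
```

The index table's plunger is unlocked and resting in its notch, and I handed the job in at about 12.5 s on the robot's clock. No verdict was reported. I gripped the black blade, pulled it up 25.4 mm against a load of about 10 N, twisted it 70° clockwise, lowered it until the load reversed at 13.5 mm, then let go and backed off above it.

Last checks:
- **Height:** in the side view the grip stands 13.1 mm higher than when locked; the notch should give 13.5 mm.
- **Twist:** the wrist image put the blade at −59°, against −62° commanded. That is a turn of about 67°, well past the 50° needed.
- **Release:** wrist force after backing off was below 1 N, and the gripper was clear of everything.
- **Length stop:** its grip's top and left edges are at the same pixels as at the start. The lower edge of its dark patch is 3 pixels shorter (centroid 1 pixel higher). I took that as changed shading, because the top edge did not move.

One check disagreed: triangulating the final grip from the side and wrist views gave 0.112 m instead of the expected 0.1185 m, about 6 mm off sideways too. The wrist view only sees part of the blade's sides, so its centroid is a poor match for the side view's, and I relied on the height comparison and the seating force instead.

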